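# Pass a lens tray through a gated transfer chute

### The job

Push the tray of camera lenses along the chute until all of it is past the gate. The sprung gate blade blocks the way: hold it down with one fingertip on the long treadle beside the chute while the other finger pushes the tray over it, then let go so that the gate springs fully up behind the tray and the hand is clear. Only push the tray: do not grasp or lift it, do not ram it against the gate, and leave everything else on the bench where it is.

Things in the scene. Friction and masses are not known exactly. Their poses are not given: they have to be found in the camera images.
- chute: Bare metal chute fixed to the bench. Origin on the bench, under the gate, on the chute's centre line. +x: the way the tray must travel (roughly toward the robot's right), +y: left of that (away from the robot), z up. Runs from x = -225 (open end) to the end wall. Floor 50 mm above the bench; side walls 6 thick at y = 35..41 and -41..-35, tops 78 above the bench, nothing overhead.
- end_wall (a point): Middle of the inner face of the chute's end wall at x = +125, top 80 above the bench; a tray against it lies wholly past the gate. The chute's base plate and the hinge posts (70 high) reach out to y = -162 on the treadle's side.
- gate (a joint): Gate angle in rad: 0 = up (shut), 0.17 = fully down (stop). Blade and treadle are one rigid part turning about a line along the chute's x at y = -150, z = 62 mm; a spring holds it up, pressing the treadle down lowers both. About 4 to 8 N at the treadle's middle holds it down. From 0.12 on the blade is below the floor; let go, it springs back up.
- treadle (a point): Middle of the top face of the treadle: flat bare steel plate beside the chute (chute y -104..-47, x -205..+50), level and 74 mm above the bench when the gate is up. It tips as it goes down: a point at chute y sinks by about (150 mm + y) x angle, e.g. 11 mm at y = -85 at 0.17 rad. A fingertip may slide along it.
- blade (a point): Middle of the top edge of the gate blade: steel plate across the chute at chute x = 0, 6 thick, 40 wide (chute y -20..20), 14 mm above the chute floor when the gate is up.
- tray: Grey open plastic tray, six black lens barrels fixed in it, lying on the chute floor before the gate with 3 mm play each side. 90 long (x, along the chute's +x) x 64 wide, walls 30 high, lens tops 39 above its underside; about 0.25 kg. Origin at the centre of its underside; its rear end is a flat face at x = -45.
- label_roll: Bystander, to be left alone: white paper label roll standing on end, diameter 72, height 55 mm (origin under its middle).
- tape_roll: Bystander, to be left alone: brown cardboard tape ring lying flat, diameter 84, height 24 mm (origin under its middle).
- lens: Bystander, to be left alone: single black lens barrel standing on the table, diameter 36, height 38 mm (origin under its middle).
- carton: Bystander, to be left alone: small white carton, 90 x 75 x 85 high mm (origin under its middle).
- white_tub: Bystander, to be left alone: white lidded tub, diameter 90, height 120 mm (origin under its middle).
- black_tub: Bystander, to be left alone: black lidded tub, diameter 80, height 110 mm (origin under its middle).
- screwdriver: Bystander, to be left alone: screwdriver lying on the table.

How it is judged:
On the way, in this order (a step that is already met when the one before it is completed fails the run):
1. a finger holds the gate down while the tray passes over it (value of joint gate above 0.1 rad and contact force between the fingers and gate above 0.5 N and x of tray in the frame of chute between -0.04 and 0.04 m), for 0.2 s.
2. all of the tray is past the gate (x of tray in the frame of chute between 0.047 and 0.086 m and y of tray in the frame of chute between -0.008 and 0.008 m and height (world z) of tray between 0.046 and 0.054 m and angle between tray's own z axis and vertical below 0.06 rad), for 0.1 s.
At the end, for the whole second after the job is handed in: The tray lies flat on the chute floor at rest, wholly past the gate (its rear end beyond the blade, its centre 47 to 86 mm beyond the middle of the blade), and the gate has sprung up again behind it (angle under 0.025 rad) (all of step 2 and value of joint gate below 0.025 rad and linear speed of tray below 0.02 m/s); the robot touches nothing.
It fails at once if the tray is lifted or tipped (height (world z) of tray above 0.062 m or angle between tray's own z axis and vertical above 0.2 rad).
It fails at once if the tray is rammed against the gate (over 15 N) (contact force between tray and gate above 15 N).
It fails at once if another thing on the bench is moved by more than 30 mm (distance of any of label_roll, tape_roll, lens, carton, white_tub, black_tub, screwdriver from where it was at the start of the episode above 0.03 m).
It also fails if it takes over 38 s, if anything falls off the work surface, if the arm or the gripper's body presses on something with over 40 N, if the wrist force passes 120 N, or if a joint passes its speed limit or range.

### The arm

A 6-joint arm with a two-finger parallel gripper is mounted at the origin on the work surface. World frame = base frame: x ahead of the robot, y to its left, z up, the work surface at z = 0. Lengths are in m, angles in rad, forces in N, time in s.
With the tool pointing down it reaches from about 0.35 to 0.975 m from the base axis. Payload 4.9 kg.
Tool frame: the origin (TCP) lies midway between the tips of the shut fingers; the grasp point (between the pads) lies 19 mm behind it; z points along the fingers, y is the line along which they close (so a half turn about z gives the same grasp; the last joint's range is limited). The gripper opens to 85 mm and grips with 20 to 120 N. Pads are 22 mm wide; open, the fingers measure 114 mm over their backs; the gripper's body (76 mm by 85 mm) begins 54 mm behind the grasp point. The pads swing forward as they close: fully open they stand 13 mm farther back than shut.
Start: joints at [-1.322, 0.053, 1.613, -0, 1.476, -0.119], TCP at [0.225, -0.583, 0.231] pointing down, gripper open.
Joint ranges: [-3.01, 3.01], [-1.01, 2.22], [0.06, 2.58], [-1.02, 4.17], [0.09, 2.62], [-3.14, 3.14]. Speed limits (rad/s): [2.57, 2.57, 3.14, 3.14, 3.14, 3.14].

### API

Orientations are given as a rotation vector (axis times angle).
In Python, from station import telemetry, optics, ctrl gives the robot as it stands.
- The arm moves only by the shell command python3 -m pendant 'ROWS' [FORCE]. ROWS is JSON, one flat list of numbers, 7 for each row, row after row: the turn, a rotation vector about the tool's x, y, z as a fraction of full scale, then the shift along the tool's x, y, z as a fraction of full scale, then the opening, from 0 (shut) to 1 (fully open). In form: [ax, ay, az, tx, ty, tz, fingers, ax, ay, az, tx, ty, tz, fingers, ...]. A call has 1 to 12 rows; each row is the pose to reach, as a shift and turn from the pose commanded when the call began, along the tool's axes at that moment; what a row does not reach only later rows make up. Full scale, the value 1, is 300 mm for a shift and 30 degrees for a turn. A row lasts 1/8 s, in which the tool goes at most 62.5 mm and 10.7 degrees, less where a joint would pass 70% of its speed; a pose out of reach is approached as far as the arm can. A call with a number of a shift or a turn outside -1 to 1 is refused whole. A call with a gripper value outside its range is refused whole. The fingers move at their own pace and stop on an object; FORCE is the grip in N (left out, the last holds). Time passes only in rows, so rows that repeat a pose let the fingers close. It gives the time, the measured TCP pose, the force, the opening and the grip force at its end, in the units of the state.
- telemetry.get_obs(): the state, without advancing time (a new reading comes with each control period).
- optics.get_image(name): name is "scene" or "top" or "wrist"; returns a dict with "image" (420x560x3 uint8, red, green, blue), "depth" (420x560 float32, m along the optical axis (not along the pixel's ray), 0 where there is no reading), "fx", "fy", "cx", "cy" (pixels), "rvec" (rotation vector, rad) and "tvec" (3), from world to camera coordinates, as OpenCV has them. Camera axes: x right, y down, z forward; pixel columns grow to the right and rows downward; lengths in m; the calibration is good to about 2 mm. A picture is of the moment at which its call begins.
- ctrl.finish_job(): hands the job in; it is judged then, once.
The state is a dict: "t": time; "q": joint angles; "dq": joint speeds; "effort": joint torques, N m; "tool_pos": TCP position; "tool_rot": TCP orientation; "contact_force": force on the tool from outside, world axes, zero at the start; "wrist_torque": the same for the moment, N m; "opening": finger opening in m; "grip_force": force on a finger pad.
Only numpy, scipy, OpenCV 4.12 (cv2) and the standard library are available. Lean on these libraries where they do the work, as an engineer would, in place of code of your own. Each camera call takes 0.05 s, during which the arm holds its last target. There are 200 camera calls.

## Working session

There is one attempt and no reset: what is moved stays moved. The work goes in short steps, Python scripts to look and compute and a shell command to move; the robot and the scene stay as the last step left them, time stands still between calls to the robot, and variables do not carry over. Pictures are saved under pics/ and viewed, at most 10 in all, crops included, and the job is handed in when it is done.

```bash
mkdir -p pics; ls; python3 - <<'E'
from station import telemetry, optics
import cv2,numpy as np
print(telemetry.get_obs())
a=[]
for n in ("scene","top"):
    d=optics.get_image(n); np.savez(f"{n}0.npz",**d)
    cv2.imwrite(f"pics/{n}0.png",d["image"][:,:,::-1]); print(n,d["fx"],d["cx"],d["rvec"],d["tvec"],(d["depth"]>0).mean())
E
```

```text
pics
{'t': 0.0, 'q': array([-1.32201314e+00,  5.33400219e-02,  1.61429243e+00,  2.29833329e-06,
        1.47597625e+00, -1.18993121e-01]), 'dq': array([ 0.00040283, -0.00011157, -0.00220044, -0.00092485, -0.00032094,
        0.00086339]), 'effort': array([ 1.15906027e-03, -3.93683660e+01, -3.70172524e+01, -1.10023478e-05,
        7.07971340e-03, -2.17717411e-05]), 'tool_pos': array([ 0.22456568, -0.58260292,  0.23007438]), 'tool_rot': array([-3.08664793e+00, -5.74083123e-01,  2.01650728e-04]), 'contact_force': array([ 0.14362034, -0.41929241,  0.12941805]), 'wrist_torque': array([-0.00375373, -0.00149177, -0.02152607]), 'grip_force': 0.0, 'opening': 0.08553463125163396}
scene 405.71956156100447 284.0050195980263 [ 1.33089744  2.18481338 -0.95536791] [ 0.26702755 -0.25337004  1.45081484] 0.996016156462585
top 492.6487322870211 279.23366870320785 [ 2.17502842 -2.12112484  0.15324066] [-0.03407151  0.55305387  1.38772004] 0.9958205782312926
```

View pics/top0.png

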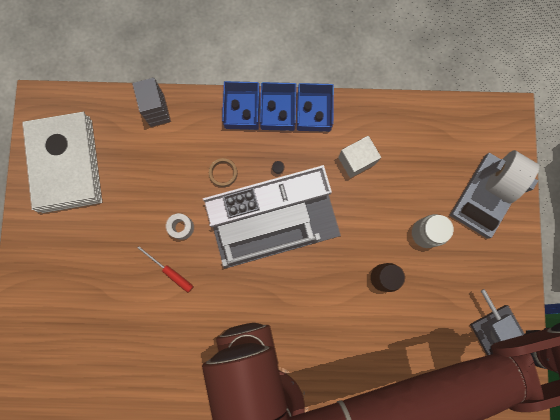

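View pics/scene0.png

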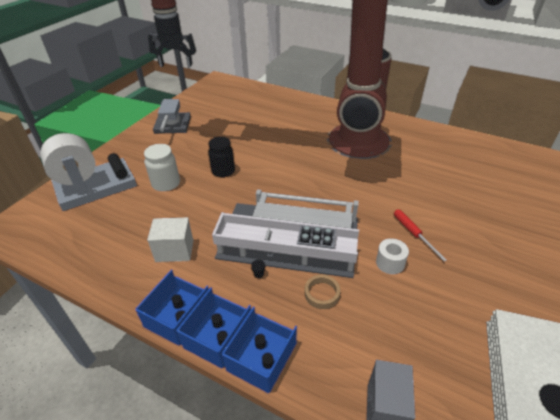

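The top view shows the chute running from (206,210) to (329,180), with the tray at (240,203), the blade at (283,191) and the treadle below at (265,225). The scene view agrees: tray near (317,236), blade near (268,234). Next I'll fit the chute and tray poses to the depth.

```bash
cat > h.py <<'E'
import numpy as np,cv2
from scipy.optimize import minimize
from scipy.spatial.transform import Rotation as R
def world(d):
    v,u=np.mgrid[0:420,0:560]; z=d["depth"]
    p=np.stack([(u-d["cx"])/d["fx"]*z,(v-d["cy"])/d["fy"]*z,z],-1)
    return (p-d["tvec"])@R.from_rotvec(d["rvec"]).as_matrix()
def proj(d,P):
    K=np.array([[d["fx"],0,d["cx"]],[0,d["fy"],d["cy"]],[0,0,1.]])
    return cv2.projectPoints(np.array(P,float),np.array(d["rvec"]),np.array(d["tvec"]),K,None)[0][:,0]
def chute2w(c,P):
    P=np.array(P,float); s,k=np.sin(c[2]),np.cos(c[2])
    return np.stack([c[0]+k*P[:,0]-s*P[:,1],c[1]+s*P[:,0]+k*P[:,1],P[:,2]],-1)
def w2chute(c,P):
    s,k=np.sin(c[2]),np.cos(c[2]); x=P[:,0]-c[0];y=P[:,1]-c[1]
    return np.stack([k*x+s*y,-s*x+k*y,P[:,2]],-1)
E
python3 - <<'E'
from h import *
ds={n:dict(np.load(n+"0.npz")) for n in("top","scene")}
W=world(ds["top"])
for uv in [(207,210),(328,180),(283,191),(265,225),(240,203),(300,187)]: print(uv,W[uv[1],uv[0]].round(3))
a,b=W[200,206],W[172,325]
sub={n:world(ds[n]).reshape(-1,3) for n in ds}
th0=np.arctan2(W[180,328,1]-W[210,207,1],W[180,328,0]-W[210,207,0])
c0=np.r_[W[190,284,:2],th0]
def model(p):
    x,y=p[:,0],p[:,1]; z=np.full(len(p),np.nan)
    inx=(x>-.225)&(x<.131)
    z[(y>.044)&(y<.07)&(x>-.2)&(x<.1)]=0.0
    z[inx&(abs(y)<.041)]=.078
    z[(x>.012)&(x<.125)&(abs(y)<.035)]=.05
    z[(x>-.225)&(x<-.2)&(abs(y)<.035)]=.05
    z[(x<-.23)&(x>-.25)&(abs(y)<.04)]=0
    z[(x>.137)&(x<.16)&(abs(y)<.04)]=0
    z[(x>-.205)&(x<.05)&(y>-.104)&(y<-.047)]=.074
    return z
def cost(c,S):
    p=w2chute(c,S); z=model(p); e=np.abs(p[:,2]-z); e=np.where(np.isnan(e),.02,np.minimum(e,.03)); return e.sum()
for n in ds:
    S=sub[n]; S=S[np.hypot(*(S[:,:2]-c0[:2]).T)<.35]; S=S[(S[:,2]>-.02)&(S[:,2]<.15)]
    best=min((minimize(cost,c0+np.r_[dx,dy,0],args=(S,),method="Nelder-Mead",options=dict(initial_simplex=c0+np.r_[dx,dy,0]+np.array([[0,0,0],[.02,0,0],[0,.02,0],[0,0,.08]]),maxiter=400)) for dx in(-.02,.02,0) for dy in(-.02,.02)),key=lambda r:r.fun)
    c=best.x; print(n,c0.round(4),c.round(4),best.fun/len(S))
    p=w2chute(c,S); q=p[(abs(p[:,1])<.03)&(p[:,2]>.068)&(p[:,0]<-.03)]
    print("tray x",np.percentile(q[:,0],[1,99]),"tops z",np.percentile(q[:,2],[50,95]),
      "treadle z",np.median(p[(p[:,0]>-.15)&(p[:,0]<0)&(p[:,1]>-.09)&(p[:,1]<-.06),2]))
    if n=="top": ct=c; np.save("c.npy",c)
d=ds["top"];c=ct
im=d["image"][:,:,::-1].copy()[155:275,195:345]; im=cv2.resize(im,None,fx=5,fy=5)
def poly(P,col):
    q=((proj(d,chute2w(c,P))-[195,155]+.5)*5).astype(int); cv2.polylines(im,[q],True,col,1)
box=lambda x0,x1,y0,y1,z:[(x0,y0,z),(x1,y0,z),(x1,y1,z),(x0,y1,z)]
poly(box(-.225,.131,-.041,.041,.078),(0,0,255));poly(box(-.205,.05,-.104,-.047,.074),(0,255,0));poly(box(-.003,.003,-.02,.02,.064),(255,0,255))
cv2.imwrite("pics/fit.png",im)
E
```

```text
(207, 210) [0.549 0.188 0.048]
(328, 180) [ 0.639 -0.157  0.079]
(283, 191) [ 0.607 -0.03   0.065]
(265, 225) [0.507 0.019 0.071]
(240, 203) [0.57  0.093 0.059]
(300, 187) [ 0.622 -0.078  0.052]
top [ 0.6199 -0.0328 -1.3143] [ 0.6062 -0.0298 -1.2689] 0.018314802428200643
tray x [-0.16820796 -0.07952943] tops z [0.08224745 0.09209626] treadle z 0.07377949223401582
scene [ 0.6199 -0.0328 -1.3143] [ 0.6077 -0.0305 -1.2698] 0.018519971338689125
tray x [-0.16732269 -0.07923857] tops z [0.08322936 0.09271975] treadle z 0.07672242810633467
```

View pics/fit.png

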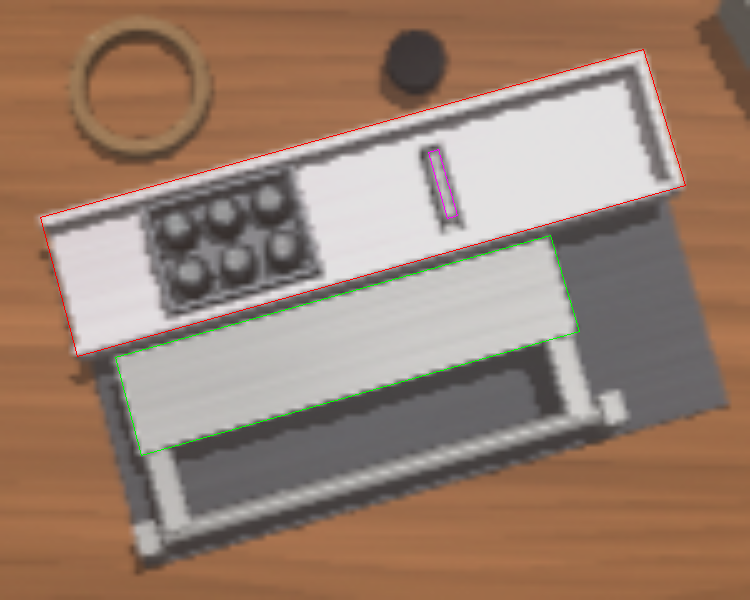

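The fit matches the image well. Both views agree to 2 mm: chute origin (0.607, -0.030), yaw -1.269, and tray centre at chute x ≈ -0.124. The treadle height also checks out at 74–77 mm. Next I'll work out the move to a point above the press position.

```bash
cat > go.py <<'E'
# python3 go.py chute_x chute_y z : rows units from present pose to the target, tool y along chute y
import sys; from h import *
from station import telemetry
c=np.array([.6068,-.0300,-1.2692]); o=telemetry.get_obs()
Rt=R.from_rotvec(o["tool_rot"]); t=chute2w(c,[list(map(float,sys.argv[1:4]))])[0]
best=None
for s in(1,-1):
    y=s*np.array([-np.sin(c[2]),np.cos(c[2]),0]); z=np.array([0,0,-1.]); x=np.cross(y,z)
    dr=(Rt.inv()*R.from_matrix(np.stack([x,y,z],1))).as_rotvec(degrees=True)
    print("turn/30",(dr/30).round(3),"tool x in world",x.round(2))
print("t",o["t"],"shift/0.3",(Rt.inv().apply(t-o["tool_pos"])/.3).round(4),"target",t.round(4))
print("TCP in chute",w2chute(c,o["tool_pos"][None])[0].round(4),"F",o["contact_force"].round(2),"q",o["q"].round(2),"open",round(o["opening"],4))
E
python3 go.py -.188 -.044 .18
```

```text
turn/30 [-0.003 -0.003 -2.874] tool x in world [-0.3   0.95  0.  ]
turn/30 [-3.000e-03  3.000e-03  3.126e+00] tool x in world [ 0.3  -0.95  0.  ]
t 0.1 shift/0.3 [ 1.7463 -1.8955  0.1712] target [0.5089 0.1364 0.18  ]
TCP in chute [ 0.4142 -0.5291  0.2302] F [ 1.02 -0.95 -0.17] q [-1.32  0.05  1.61 -0.    1.48 -0.12] open 0.0848
```

```bash
python3 -m pendant '[0,0,-0.3,0.2,-0.21,0,0.85, 0,0,-0.6,0.4,-0.42,0,0.85, 0,0,-0.95,0.58,-0.63,0,0.85, 0,0,-0.95,0.58,-0.63,0,0.85, 0,0,-0.95,0.58,-0.63,0,0.85, 0,0,-0.95,0.58,-0.63,0,0.85]'; python3 go.py -.188 -.044 .18
```

```text
t: 0.85
tool_pos: [0.3192, -0.3441, 0.2312]
tool_rot: [2.851, 1.318, -0.001]
contact_force: [-0.8, -0.3, 0.2]
opening: 0.0728
grip_force: 0.0
turn/30 [-0.000e+00  1.000e-03 -1.922e+00] tool x in world [-0.3   0.95  0.  ]
turn/30 [1.000e-03 0.000e+00 4.078e+00] tool x in world [ 0.3  -0.95  0.  ]
t 0.85 shift/0.3 [ 1.6302 -0.5559  0.1698] target [0.5089 0.1364 0.18  ]
TCP in chute [ 0.2145 -0.3679  0.2312] F [-0.81 -0.26  0.19] q [-0.98 -0.33  1.96 -0.    1.51 -0.28] open 0.0728
```

```bash
python3 -m pendant '[0,0,-0.3,0.2,-0.07,0,0.85, 0,0,-0.6,0.4,-0.14,0,0.85, 0,0,-0.96,0.6,-0.2,0,0.85, 0,0,-0.96,0.82,-0.28,0,0.85, 0,0,-0.96,0.82,-0.28,0,0.85, 0,0,-0.96,0.82,-0.28,0,0.85, 0,0,-0.96,0.82,-0.28,0,0.85]'; python3 go.py -.188 -.044 .18
```

```text
t: 1.72
tool_pos: [0.4145, -0.1043, 0.2312]
tool_rot: [-2.438, -1.981, 0.001]
contact_force: [-0.9, 0.3, -0.0]
opening: 0.0728
grip_force: 0.0
turn/30 [-0.001  0.001 -0.969] tool x in world [-0.3   0.95  0.  ]
turn/30 [1.000e-03 2.000e-03 5.031e+00] tool x in world [ 0.3  -0.95  0.  ]
t 1.725 shift/0.3 [0.8499 0.1444 0.1701] target [0.5089 0.1364 0.18  ]
TCP in chute [ 0.0138 -0.2057  0.2312] F [-0.86  0.29 -0.01] q [-0.42 -0.45  2.05 -0.    1.55 -0.21] open 0.0728
```

```bash
python3 -m pendant '[0,0,-0.3,0.2,0.035,0,0.85, 0,0,-0.6,0.4,0.07,0.05,0.85, 0,0,-0.969,0.6,0.1,0.1,0.85, 0,0,-0.969,0.85,0.144,0.17,0.85, 0,0,-0.969,0.85,0.144,0.17,0.85, 0,0,-0.969,0.85,0.144,0.17,0.85, 0,0,-0.969,0.85,0.144,0.17,0.85, 0,0,-0.969,0.85,0.144,0.17,0.85]'; python3 go.py -.188 -.044 .10
python3 - <<'E'
from station import optics
import cv2
for n in("top","wrist","scene"): cv2.imwrite(f"pics/{n}1.png",optics.get_image(n)["image"][:,:,::-1])
E
```

```text
t: 2.72
tool_pos: [0.5087, 0.137, 0.1811]
tool_rot: [1.861, 2.529, 0.001]
contact_force: [0.6, 0.9, -0.3]
opening: 0.0727
grip_force: 0.0
turn/30 [0.002 0.001 0.001] tool x in world [-0.3   0.95  0.  ]
turn/30 [-1.000e-03  4.000e-03 -5.999e+00] tool x in world [ 0.3  -0.95  0.  ]
t 2.725 shift/0.3 [-1.900e-03 -1.000e-04  2.703e-01] target [0.5089 0.1364 0.1   ]
TCP in chute [-0.1886 -0.0441  0.1811] F [ 0.58  0.9  -0.31] q [ 0.12 -0.15  1.89 -0.    1.4  -0.18] open 0.0727
```

View pics/wrist1.png

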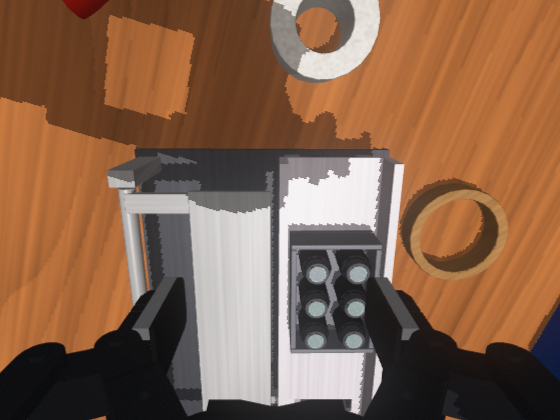

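The wrist view shows the fingertips straddling the chute wall. The treadle finger is at about (165,310), the pushing finger at about (390,310) and the tray's rear edge at row 235. The pose agrees with the plan, so I'll go down.

```bash
python3 -m pendant '[0,0,0,0,0,0.1,0.85, 0,0,0,0,0,0.2,0.85, 0,0,0,0,0,0.28,0.85, 0,0,0,0,0,0.33,0.85, 0,0,0,0,0,0.35,0.85, 0,0,0,0,0,0.35,0.85]'; python3 go.py -.188 -.044 .07
```

```text
t: 3.62
tool_pos: [0.5087, 0.1385, 0.0756]
tool_rot: [1.859, 2.532, 0.0]
contact_force: [-0.4, -0.1, 0.0]
opening: 0.0725
grip_force: 0.0
turn/30 [0.001 0.    0.005] tool x in world [-0.3   0.95  0.  ]
turn/30 [-0.000e+00  1.000e-03 -5.995e+00] tool x in world [ 0.3  -0.95  0.  ]
t 3.625 shift/0.3 [-0.0069 -0.0013  0.0188] target [0.5089 0.1364 0.07  ]
TCP in chute [-0.1901 -0.0436  0.0756] F [-0.38 -0.06  0.05] q [ 0.12 -0.03  1.97 -0.    1.2  -0.18] open 0.0725
```

```bash
python3 -m pendant '[0,0,0,0,0,0.01,0.85, 0,0,0,0,0,0.02,0.85]';  python3 -m pendant '[0,0,0,0,0,0.01,0.85, 0,0,0,0,0,0.02,0.85]'
```

```text
t: 3.88
tool_pos: [0.509, 0.1386, 0.07]
tool_rot: [1.858, 2.532, 0.002]
contact_force: [0.5, -0.6, 0.5]
opening: 0.0726
grip_force: 0.0
t: 4.12
tool_pos: [0.5088, 0.1386, 0.0639]
tool_rot: [1.859, 2.532, 0.001]
contact_force: [-1.4, 0.4, 5.6]
opening: 0.0723
grip_force: 2.5
```

```bash
python3 -m pendant '[0,0,0,0,0,0.008,0.85, 0,0,0,0,0,0.012,0.85, 0,0,0,0,0,0.012,0.85]';  python3 -m pendant '[0,0,0,0,0,0.006,0.85, 0,0,0,0,0,0.012,0.85, 0,0,0,0,0,0.012,0.85]'; python3 - <<'E'
from h import *
from station import optics
d=optics.get_image("wrist"); cv2.imwrite("pics/w2.png",d["image"][:,:,::-1])
c=np.array([.6068,-.0300,-1.2692])
for n in("wrist","scene"):
    d=optics.get_image(n) if n!="wrist" else d
    p=w2chute(c,world(d).reshape(-1,3)); m=(p[:,0]>-.13)&(p[:,0]<.04)
    for a,b in((-.1,-.09),(-.085,-.075),(-.06,-.05)):
        k=m&(p[:,1]>a)&(p[:,1]<b)&(p[:,2]>.05)&(p[:,2]<.085); print(n,a,k.sum(),np.median(p[k,2]).round(4))
    k=(abs(p[:,0])<.003)&(abs(p[:,1])<.015); print("blade",k.sum(),np.percentile(p[k,2],[10,50,90]) if k.any() else "")
    k=(abs(p[:,0]-.04)<.02)&(abs(p[:,1])<.015); print("floor",k.sum(),np.median(p[k,2]) if k.any() else "")
E
```

```text
t: 4.5
tool_pos: [0.5093, 0.1388, 0.0608]
tool_rot: [1.858, 2.532, 0.002]
contact_force: [-0.6, 0.2, 7.3]
opening: 0.0727
grip_force: 2.9
t: 4.88
tool_pos: [0.5095, 0.1388, 0.0575]
tool_rot: [1.858, 2.531, 0.003]
contact_force: [-0.2, 1.8, 6.6]
opening: 0.0726
grip_force: 3.4
wrist -0.1 0 nan
wrist -0.085 1 0.0655
wrist -0.06 0 nan
blade 0 
floor 0 
scene -0.1 183 0.0698
scene -0.085 189 0.0679
scene -0.06 50 0.0663
blade 24 [0.00916556 0.04470304 0.04979655]
floor 147 0.05202210756571804
  return _methods._mean(a, axis=axis, dtype=dtype,
  ret = ret.dtype.type(ret / rcount)
```

The gate is at about 0.125 rad and the blade is already just below the floor. I'll press about 2 mm more, then start the push (chute +x is tool -x).

```bash
python3 -m pendant '[0,0,0,0,0,0.004,0.85, 0,0,0,-0.01,0,0.007,0.85, 0,0,0,-0.025,0,0.007,0.85, 0,0,0,-0.045,0,0.007,0.85, 0,0,0,-0.065,0,0.007,0.85, 0,0,0,-0.09,0,0.007,0.85, 0,0,0,-0.115,0,0.007,0.85, 0,0,0,-0.14,0,0.007,0.85, 0,0,0,-0.16,0,0.007,0.85, 0,0,0,-0.175,0,0.007,0.85, 0,0,0,-0.18,0,0.007,0.85]'; python3 go.py 0.01 -.044 .055;  cat > look.py <<'E'
from h import *
from station import optics
c=np.array([.6068,-.0300,-1.2692])
d=optics.get_image("scene")
p=w2chute(c,world(d).reshape(-1,3)); k=(abs(p[:,1])<.03)&(p[:,2]>.075)&(p[:,2]<.083)&(p[:,0]<.115); print("tray-height x hist",np.histogram(p[k,0],np.arange(-.2,.12,.01)))
q=p[(abs(p[:,1])<.03)&(p[:,2]>.068)&(p[:,2]<.095)&(p[:,0]<.118)]; print(np.percentile(q[:,0],[1,50,99]))
for a,b in((-.1,-.09),(-.085,-.075)):
    k=(p[:,0]>-.19)&(p[:,0]<.045)&(p[:,1]>a)&(p[:,1]<b)&(p[:,2]>.05)&(p[:,2]<.085); z=np.median(p[k,2]); print("treadle",k.sum(),z,"angle",(.0767-z)/(.15+(a+b)/2))
E
python3 look.py
```

```text
t: 6.35
tool_pos: [0.5259, 0.0885, 0.0558]
tool_rot: [-1.86, -2.532, -0.007]
contact_force: [-0.5, 6.6, 8.8]
opening: 0.0722
grip_force: 4.7
turn/30 [ 0.007 -0.006  0.004] tool x in world [-0.3   0.95  0.  ]
turn/30 [ 0.009  0.01  -5.996] tool x in world [ 0.3  -0.95  0.  ]
t 6.35 shift/0.3 [-0.4908 -0.0075  0.0011] target [ 0.5678 -0.0526  0.055 ]
TCP in chute [-0.1372 -0.042   0.0558] F [-0.5   6.65  8.84] q [ 0.03  0.01  1.97  0.    1.16 -0.28] open 0.0722
tray-height x hist (array([ 0,  0,  0,  0,  0,  6,  9, 22, 30, 16, 21, 23, 24, 27, 16, 28, 24,
        0,  0,  0,  0,  0,  0,  0,  0,  0,  0,  0,  0,  0,  0]), array([-2.00000000e-01, -1.90000000e-01, -1.80000000e-01, -1.70000000e-01,
       -1.60000000e-01, -1.50000000e-01, -1.40000000e-01, -1.30000000e-01,
       -1.20000000e-01, -1.10000000e-01, -1.00000000e-01, -9.00000000e-02,
       -8.00000000e-02, -7.00000000e-02, -6.00000000e-02, -5.00000000e-02,
       -4.00000000e-02, -3.00000000e-02, -2.00000000e-02, -1.00000000e-02,
        1.66533454e-16,  1.00000000e-02,  2.00000000e-02,  3.00000000e-02,
        4.00000000e-02,  5.00000000e-02,  6.00000000e-02,  7.00000000e-02,
        8.00000000e-02,  9.00000000e-02,  1.00000000e-01,  1.10000000e-01]))
[-0.1456719 -0.0849522 -0.0371072]
treadle 225 0.06837182289835693 angle 0.15142140184805591
treadle 214 0.06615392290929703 angle 0.15065824415289963
```

The gate is at 0.15 rad and the tray is moving, with its front near x = -0.033. I'll carry on.

```bash
python3 -m pendant '[0,0,0,-0.02,0,0,0.85, 0,0,0,-0.045,0,0,0.85, 0,0,0,-0.07,0,0,0.85, 0,0,0,-0.1,0,0,0.85, 0,0,0,-0.13,0,0,0.85, 0,0,0,-0.16,0,0,0.85, 0,0,0,-0.19,0,0,0.85, 0,0,0,-0.22,0,0,0.85, 0,0,0,-0.25,0,0,0.85, 0,0,0,-0.275,0,0,0.85, 0,0,0,-0.29,0,0,0.85, 0,0,0,-0.295,0,0,0.85]'; python3 go.py 0.01 -.044 .055; python3 look.py | tail -3
```

```text
t: 7.9
tool_pos: [0.5524, 0.004, 0.0558]
tool_rot: [-1.86, -2.532, -0.006]
contact_force: [-1.2, 6.8, 8.0]
opening: 0.0728
grip_force: 4.9
turn/30 [ 0.006 -0.005  0.004] tool x in world [-0.3   0.95  0.  ]
turn/30 [ 0.008  0.01  -5.996] tool x in world [ 0.3  -0.95  0.  ]
t 7.9 shift/0.3 [-0.1954 -0.0076  0.002 ] target [ 0.5678 -0.0526  0.055 ]
TCP in chute [-0.0486 -0.0418  0.0558] F [-1.17  6.81  7.97] q [-0.13  0.06  1.92  0.    1.16 -0.43] open 0.0728
[-0.05845969  0.00310995  0.05154638]
treadle 217 0.06840011615967526 angle 0.15090697891499544
treadle 226 0.06622268795855651 angle 0.14967588630633558
```

```bash
python3 -m pendant '[0,0,0,-0.02,0,0,0.85, 0,0,0,-0.045,0,0,0.85, 0,0,0,-0.07,0,0,0.85, 0,0,0,-0.1,0,0,0.85, 0,0,0,-0.13,0,0,0.85, 0,0,0,-0.155,0,0,0.85, 0,0,0,-0.175,0,0,0.85, 0,0,0,-0.19,0,0,0.85, 0,0,0,-0.195,0,0,0.85, 0,0,0,-0.195,0,0,0.85]'; python3 go.py 0.01 -.044 .055; python3 look.py;  python3 - <<'E'
from station import optics
import cv2
d=optics.get_image("scene")["image"][150:330,180:400,::-1]; cv2.imwrite("pics/s3.png",cv2.resize(d,None,fx=3,fy=3))
E
```

```text
t: 9.2
tool_pos: [0.5699, -0.0519, 0.0557]
tool_rot: [1.859, 2.532, 0.006]
contact_force: [-0.6, 5.8, 8.4]
opening: 0.0724
grip_force: 4.2
turn/30 [ 0.006 -0.004  0.004] tool x in world [-0.3   0.95  0.  ]
turn/30 [ 0.006  0.009 -5.996] tool x in world [ 0.3  -0.95  0.  ]
t 9.2 shift/0.3 [-0.0001 -0.0076  0.0024] target [ 0.5678 -0.0526  0.055 ]
TCP in chute [ 0.01   -0.0417  0.0557] F [-0.55  5.83  8.4 ] q [-0.22  0.1   1.87  0.    1.17 -0.53] open 0.0724
tray-height x hist (array([ 0,  0,  0,  0,  0,  0,  0,  0,  0,  0,  0,  0,  0,  0,  0,  0,  0,
        0,  0,  3,  8,  5, 27, 19, 16, 25, 18, 15, 29, 13, 38]), array([-2.00000000e-01, -1.90000000e-01, -1.80000000e-01, -1.70000000e-01,
       -1.60000000e-01, -1.50000000e-01, -1.40000000e-01, -1.30000000e-01,
       -1.20000000e-01, -1.10000000e-01, -1.00000000e-01, -9.00000000e-02,
       -8.00000000e-02, -7.00000000e-02, -6.00000000e-02, -5.00000000e-02,
       -4.00000000e-02, -3.00000000e-02, -2.00000000e-02, -1.00000000e-02,
        1.66533454e-16,  1.00000000e-02,  2.00000000e-02,  3.00000000e-02,
        4.00000000e-02,  5.00000000e-02,  6.00000000e-02,  7.00000000e-02,
        8.00000000e-02,  9.00000000e-02,  1.00000000e-01,  1.10000000e-01]))
[2.77363253e-05 6.16698487e-02 1.09621709e-01]
treadle 220 0.06835175867450613 angle 0.15178620591807046
treadle 241 0.06648798952532307 angle 0.14588586392395617
```

View pics/s3.png

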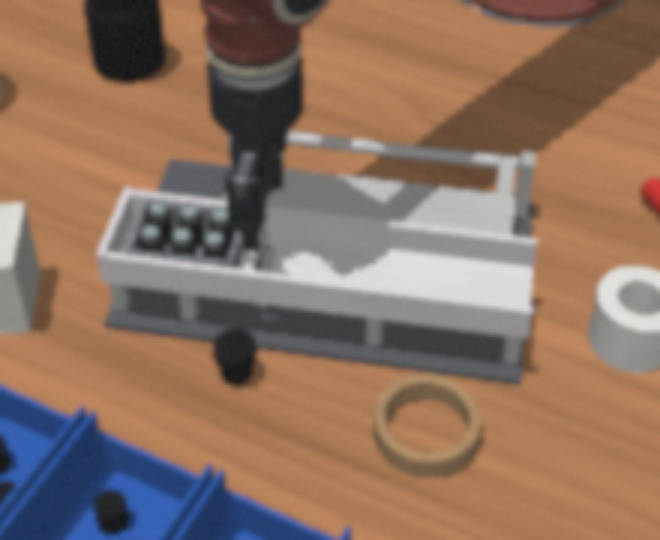

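The picture shows the tray past the gate at about (185,235) with the pushing finger behind it at (248,245). I'll back off a few mm first, so the lift doesn't drag the tray, then lift straight up.

```bash
python3 -m pendant '[0,0,0,0.01,0,0,0.85, 0,0,0,0.02,0,0,0.85, 0,0,0,0.02,0,-0.015,0.85, 0,0,0,0.02,0,-0.035,0.85, 0,0,0,0.02,0,-0.06,0.85, 0,0,0,0.02,0,-0.12,0.85, 0,0,0,0.02,0,-0.2,0.85, 0,0,0,0.02,0,-0.3,0.85, 0,0,0,0.02,0,-0.4,0.85, 0,0,0,0.02,0,-0.4,0.85, 0,0,0,0.02,0,-0.4,0.85]'; python3 look.py|tail -3; python3 go.py 0 0 .1|tail -1;  python3 - <<'E'
from h import *
from station import optics
c=np.array([.6068,-.0300,-1.2692])
for n in("top","scene"):
    d=optics.get_image(n); p=w2chute(c,world(d).reshape(-1,3))
    k=(abs(p[:,0])<.003)&(abs(p[:,1])<.015); print(n,"blade z",np.percentile(p[k,2],[50,90]) if k.any() else "")
d=d["image"][150:330,180:400,::-1]; cv2.imwrite("pics/s4.png",cv2.resize(d,None,fx=3,fy=3))
E
```

```text
t: 10.68
tool_pos: [0.5663, -0.0473, 0.1732]
tool_rot: [-1.858, -2.532, 0.001]
contact_force: [-0.8, -0.1, -0.3]
opening: 0.0724
grip_force: 0.0
[0.02024301 0.06276911 0.11036268]
treadle 222 0.07661182658876065 angle 0.0016031529316247084
treadle 237 0.07648845804509492 angle 0.003022027927215446
TCP in chute [ 0.0043 -0.0442  0.1725] F [-0.52  0.21 -0.64] q [-0.21 -0.04  1.8   0.    1.38 -0.52] open 0.073
top blade z [0.47776654 0.48124527]
scene blade z [0.35323877 0.47099992]
```

View pics/s4.png

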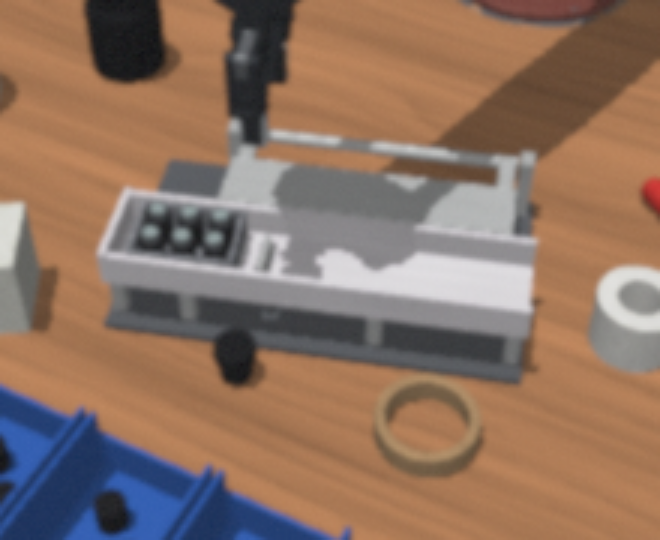

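The gate blade stands up at (268,250) behind the tray, which is at about (180,235), x ≈ 0.066. The treadle is back at its starting height and the hand is clear, so I'll hand in.

```bash
python3 -c "
from station import ctrl; print(ctrl.finish_job())"
```

```text
the job is handed in; nothing more can be done
None
```

The tray is past the gate at chute x ≈ 66 mm, the gate has sprung back up behind it, the hand is clear, and I handed the job in after about 11 s; the call did not report a verdict.

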